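# Clamp the red sample jar in the bench shaker

## Task

Stand the brick-red sample jar upright on the shaker's platform, between the sprung pad and the V stop, and let go of it. Then press the black knob down and turn it clockwise, as often as needed, until the pad has pushed the jar home into the V stop and the pointer stands inside the red band, without winding it past the band. The knob drives only while it is pressed firmly enough not to slip, but stay well below 25 N; do not press the jar hard onto the platform and leave the other jars alone.

Things in the scene. Friction and masses are not known exactly. Their poses are not given: they have to be found in the camera images.
- shaker: fixed grey bench shaker, 146 (x) x 284 (y) mm; aluminium platform 46 mm above the bench. Origin on the bench under its middle; its +y axis is the clamping direction. On its centre line x = 0, towards +y: blue gear housing with knob (y -78 mm), spring barrel with white scale, pad, jar place, V stop (jar's seat at y 69 mm). Beside the jar place (+x, -x) nothing rises above the platform
- seat (a point): point on the platform, 46 mm above the bench, where the jar's axis stands once home in the V stop (38 mm tall, black, 50 mm wide, centres the jar as it is pushed); axes as the shaker's. The pad first stands 20 mm short of a seated jar's side, so a jar set down 8 mm short of the seat, towards the knob, has room both ways
- knob: black round knob, 44 mm across, 28 mm tall, upright axis; origin on the axis at its underside, 108 mm above the bench. Released, it springs up and idles. Pressed about 3 mm down, studs under it meet a toothed disc; pressed and turned clockwise from above it feeds the carriage 10 mm per rad, towards the jar. Below about 8 N (11 N against the pad's spring) it slips over the teeth. Feed stays put
- knob_grip (a point): point on the knob's axis at the height to grip it, 16 mm above its underside, 124 mm above the bench while released; axes turn with the knob. From 3 mm down each further mm takes about 4 N more; 25 N, the most allowed, is about 9.5 mm down. After each press it may turn up to 0.42 rad (one tooth) before it drives. Scale and pointer nearby reach up to 88 mm above the bench
- pad: sprung pad, a black rubber face 36 mm wide and 26 mm tall; the yellow pointer is fixed to it. It rides on the carriage (rack, barrel, scale); once the V stops the jar, feeding further pushes pad and pointer back against a spring of 0.8 N/mm. Origin on the centre line at platform height, 25.5 mm to -y of the pad's face; axes as the shaker's
- pointer (a point): the black tip of the yellow pointer, 83 mm above the bench; axes as the shaker's. As the spring is pressed it moves over the scale towards the shaker's -y, relative to the red band
- band (a point): centre of the red band, a clip 5 mm wide (along the shaker's y) on the white scale, 83 mm above the bench; axes as the shaker's. It rides with the carriage. At first the pointer is 10 to 18 mm to +y of it; the pointer is inside the band within 2.5 mm of its centre along y
- jar_red: the jar to clamp: closed jar with brick-red content and black lid, 49 mm across and 56 mm tall (the body 47 mm across, the lid from 44 mm up), about 60 g; origin in the middle of its underside
- jar_white: jar of the same size with white content, to be left alone (the three jars stand in a row across the bench, along y, about 105 mm apart, in any order); origin in the middle of its underside
- jar_blue: jar of the same size with blue content, to be left alone; origin in the middle of its underside

How it is judged:
By the outcome, as a careful person would: the job done as asked, in the order asked, and still so for the second after the job is handed in, with the robot touching nothing.
It also fails if it takes over 72 s, if anything falls off the work surface, if the arm or the gripper's body presses on something with over 40 N, if the wrist force passes 120 N, or if a joint passes its speed limit or range.

## Robot

A 6-joint arm with a two-finger parallel gripper is mounted at the origin on a cart in front of the work surface, level with it; the furniture and walls round the work are solid. World frame = base frame: x ahead of the robot, y to its left, z up, the work surface at z = 0. Lengths are in m, angles in rad, forces in N, time in s.
With the tool pointing down it reaches from about 0.325 to 1 m from the base axis. Payload 5.1 kg.
Tool frame: the origin (TCP) lies midway between the tips of the shut fingers; the grasp point (between the pads) lies 19 mm behind it; z points along the fingers, y is the line along which they close (so a half turn about z gives the same grasp; the last joint's range is limited). The gripper opens to 85 mm and grips with 20 to 120 N. Pads are 22 mm wide; open, the fingers measure 114 mm over their backs; the gripper's body (76 mm by 85 mm) begins 54 mm behind the grasp point. The pads swing forward as they close: fully open they stand 13 mm farther back than shut.
Start: joints at [1.214, 0.124, 1.65, -0, 1.367, -0.083], TCP at [0.176, 0.626, 0.196] pointing down, gripper open.
Joint ranges: [-2.61, 2.61], [-1.02, 2.33], [0.03, 2.71], [-1.35, 4.49], [0.32, 2.68], [-2.91, 2.91]. Speed limits (rad/s): [2.57, 2.57, 3.14, 3.14, 3.14, 3.14].

## Interface

Orientations are given as [roll, pitch, yaw] about the fixed x, y, z axes, in that order (R = Rz(yaw) Ry(pitch) Rx(roll)).
In Python, from plant import robot gives the robot as it stands.
- The arm moves only by the shell command python3 drive.py 'ROWS'. ROWS is a JSON list of rows, 1 to 5 of them, each an object with the fields trans (a list: dx, dy, dz in units of 20 mm), rot (a list: a rotation vector rx, ry, rz in units of 0.2 rad), aperture (the opening from 0.0 (shut) to 1.0 (fully open)); a field left out counts as zero (the opening has to be given); each row is the pose to reach, as a shift and turn from the pose commanded when the command began, along the tool's axes at that moment; what a row does not reach only later rows make up. A row lasts 1/10 s, in which the tool goes at most 0.05 m and 0.15 rad, less where a joint would pass 70% of its speed; a pose out of reach is approached as far as the arm can. The fingers move at their own pace and stop on an object; the grip force is fixed at half the most. Time passes only in rows, so rows that do not move let the fingers close. It prints the time, the measured TCP pose, the force, the opening and the grip force at its end. Input that does not fit is refused with a message, and nothing moves.
- robot.get_state(): the state, without advancing time (a new reading comes with each control period).
- robot.snapshot(name): name is "side" or "top"; returns a dict with "color" (420x560x3 uint8, red, green, blue), "depth" (420x560 float32, m along the optical axis (not along the pixel's ray), 0 where there is no reading), "fx", "fy", "cx", "cy" (pixels), "R" (3x3) and "t" (3): a world point X has camera coordinates R X + t. Camera axes: x right, y down, z forward; pixel columns grow to the right and rows downward; lengths in m; the calibration is good to about 2 mm. A picture is of the moment at which its call begins.
- robot.close_job(): hands the job in; it is judged then, once.
The state is a dict: "clock": time; "q": joint angles; "dq": joint speeds; "effort": joint torques, N m; "ee_pos": TCP position; "ee_rot": TCP orientation; "wrist_force": force on the tool from outside, world axes, zero at the start; "wrist_torque": the same for the moment, N m; "gripper_width": opening from 0.0 (shut) to 1.0 (fully open); "grasp_force": force on a finger pad.
Only numpy, scipy, OpenCV 4.12 (cv2) and the standard library are available. Lean on these libraries where they do the work, as an engineer would, in place of code of your own. Each camera call takes 0.05 s, during which the arm holds its last target. There are 200 camera calls.

## Working session

There is one attempt and no reset: what is moved stays moved. The work goes in short steps, Python scripts to look and compute and a shell command to move; the robot and the scene stay as the last step left them, time stands still between calls to the robot, and variables do not carry over. Pictures are saved under pics/ and viewed, at most 10 in all, crops included, and the job is handed in when it is done.

```bash
ls; mkdir -p pics; cat > h.py <<'E'
import numpy as np,cv2
from plant import robot
def snap(n,f=None,crop=None,s=1):
    d=robot.snapshot(n)
    if f:
        im=d["color"][:,:,::-1]
        if crop: a,b,c,e=crop; im=im[b:e,a:c]
        cv2.imwrite("pics/"+f,cv2.resize(im,None,fx=s,fy=s,interpolation=cv2.INTER_CUBIC))
    return d
def at_z(d,u,v,z):
    r=d["R"].T@np.array([(u-d["cx"])/d["fx"],(v-d["cy"])/d["fy"],1]); c=-d["R"].T@d["t"]
    return c+r*(z-c[2])/r[2]
def by_depth(d,u,v):
    k=d["depth"][int(v)-1:int(v)+2,int(u)-1:int(u)+2];k=np.median(k[k>0])
    return d["R"].T@(np.array([(u-d["cx"])/d["fx"],(v-d["cy"])/d["fy"],1])*k-d["t"])
def proj(d,X):
    p=d["R"]@np.array(X)+d["t"]; return d["fx"]*p[0]/p[2]+d["cx"],d["fy"]*p[1]/p[2]+d["cy"]
E
python3 - <<'E'
from h import *
for n in("top","side"):
    d=snap(n,n+"0.png",s=1.4); print(n,d["fx"],-d["R"].T@d["t"],d["R"][2])
print(robot.get_state())
E
```

```text
drive.py
pics
plant.py
top 470.40962638514947 [ 0.3655725  -0.02654232  1.11616226] [ 0.13257487  0.00646736 -0.99115189]
side 422.534904110457 [0.346453   0.73580724 0.65136498] [ 0.16776176 -0.78962402 -0.59021174]
{'clock': 0.1, 'q': array([ 1.21440061e+00,  1.24477346e-01,  1.65154738e+00,  1.65562334e-05,
        1.36751396e+00, -8.26076388e-02]), 'dq': array([-0.00101937, -0.00209552, -0.00186505,  0.00094421, -0.00069986,
        0.00104715]), 'effort': array([-1.55762746e-04, -4.24938619e+01, -3.66650605e+01, -1.84211558e-04,
        4.03698170e-03, -1.83038267e-06]), 'ee_pos': array([0.17555518, 0.62519124, 0.19434589]), 'ee_rot': array([-3.13965459e+00, -1.76728181e-04,  2.86780105e+00]), 'wrist_force': array([-0.45084263, -0.44959162, -0.29964233]), 'wrist_torque': array([ 0.00630184,  0.03283031, -0.03962049]), 'grasp_force': 0.0, 'gripper_width': 1.0046198449026367}
```

View pics/top0.png

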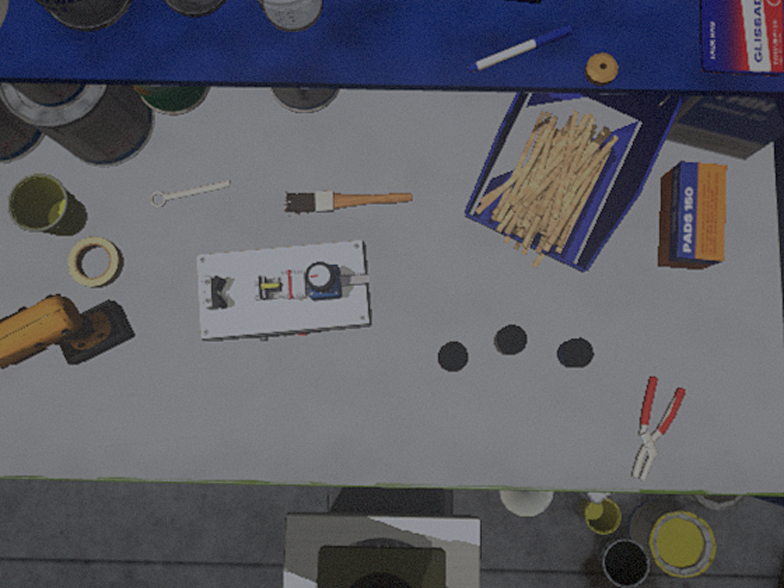

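View pics/side0.png

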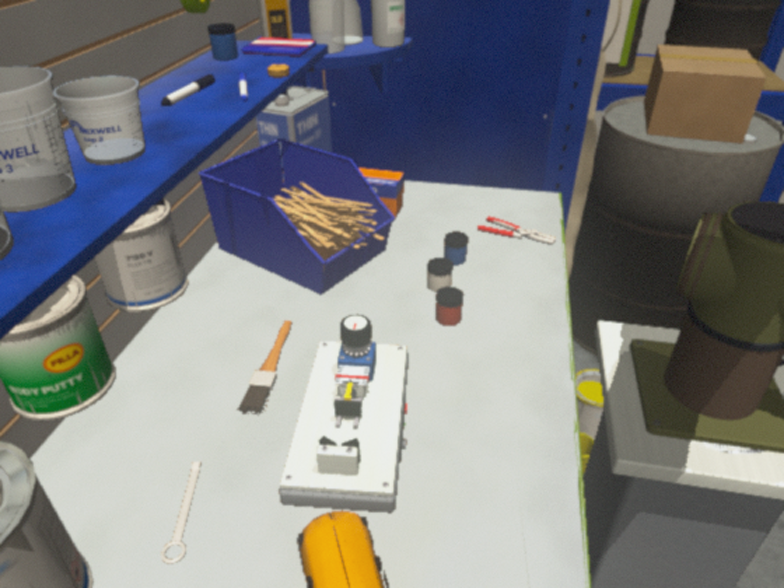

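Top view (shown ×1.4): three black lids at (453,356), (510,339), (575,352). The side view shows the nearest jar, the leftmost one in the top view, as red. The knob is at (320,275) and the V stop at (215,292).

```bash
python3 - <<'E'
from h import *
d=snap("top","top1.png",(130,165,270,250),5.6)
E
python3 - <<'E'
from h import *
d=robot.snapshot("top")
g=d["color"].astype(int)
# lids: dark pixels blobs
m=(g.max(2)<70).astype(np.uint8); m[:225]=0;m[275:]=0;m[:,:300]=0;m[:,440:]=0
n,l,s,c=cv2.connectedComponentsWithStats(m)
for i in range(1,n):
    if s[i,4]>80: print(s[i],c[i],at_z(d,*c[i],.056),by_depth(d,*c[i]))
d=robot.snapshot("side")
for u,v in((449,312),(440,280),(455,255)): print(d["color"][int(v/1.4),int(u/1.4)],by_depth(d,u/1.4,v/1.4))
E
```

```text
[353 232  23  21 375] [364.37333333 242.31466667] [ 0.44036852 -0.19963764  0.056     ] [ 0.44036329 -0.19962555  0.05607409]
[398 241  26  21 422] [410.59004739 251.8056872 ] [ 0.42127396 -0.30332421  0.056     ] [ 0.42133045 -0.30360489  0.05492489]
[313 244  21  21 351] [323.10826211 254.25925926] [ 0.41155083 -0.10703243  0.056     ] [ 0.41152797 -0.10699241  0.05652707]
[144  87  76] [ 0.40640678 -0.08349811  0.03578405]
[174 165 149] [ 0.43439964 -0.18059068  0.0345173 ]
[ 80  93 114] [ 0.41754953 -0.28904503  0.02561596]
```

View pics/top1.png

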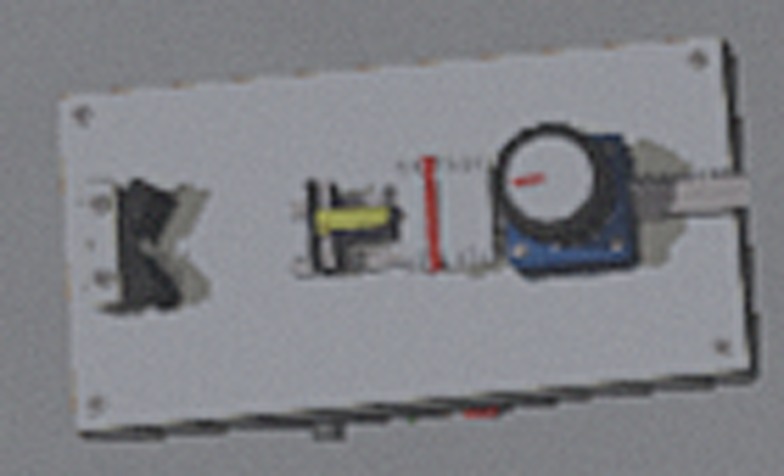

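The crop shows the platform corners at (60,97), (722,38), (750,370) and (80,430), the knob cap at (552,183), the red band at (432,213) and the pointer tip at (399,215). These are crop pixels.

```bash
python3 - <<'E'
from h import *
d=robot.snapshot("top")
P=lambda u,v,z:at_z(d,u/5.6+130-.4,v/5.6+165-.4,z)[:2]
c=[P(*p,.046) for p in((60,97),(722,38),(750,370),(80,430))]
print(c); ctr=np.mean(c,0)
yv=(c[0]+c[3]-c[1]-c[2])/2; xv=(c[0]+c[1]-c[2]-c[3])/2
print("ctr",ctr,np.linalg.norm(yv),np.linalg.norm(xv),np.arctan2(-yv[0],yv[1]),np.arctan2(xv[1],xv[0]))
y=yv/np.linalg.norm(yv); x=np.array([y[1],-y[0]])
k=P(552,183,.136); print("knob",k,(k-ctr)@x,(k-ctr)@y)
b=P(432,213,.083);t=P(399,215,.083)
for q in(b,t): print((q-ctr)@x,(q-ctr)@y)
print("knob from ctr",ctr-.078*y,"seat",ctr+.069*y,"place",ctr+.061*y)
s=robot.get_state();print(s["ee_rot"],s["ee_pos"])
E
```

```text
[array([0.569924  , 0.31738596]), array([0.60055207, 0.04419384]), array([0.46272682, 0.0287464 ]), array([0.432421  , 0.30061734])]
ctr [0.51640597 0.17273588] 0.27422922923433485 0.13860332231325018 0.11133011540596346 0.11648000261014602
knob [0.52368044 0.10071521] -0.0007720833202504622 -0.07238300672182121
0.0007522566941963868 -0.018151814975128647
0.0011313574010771124 -0.005045779872987754
knob from ctr [0.52507179 0.09521877] seat [0.50874005 0.24130872] place [0.50962885 0.23335825]
[-3.14090060e+00 -9.47774364e-05  2.86783066e+00] [0.17567456 0.62557594 0.19505786]
```

```bash
python3 - <<'E'
from h import *
for n in("top","side"):
    d=robot.snapshot(n)
    v,u=np.mgrid[0:420,0:560]; k=d["depth"]
    X=np.stack([(u-d["cx"])/d["fx"]*k,(v-d["cy"])/d["fy"]*k,k],-1).reshape(-1,3)[k.ravel()>0]
    X=(X-d["t"])@d["R"]
    X=X[(X[:,0]>.38)&(X[:,0]<.66)&(X[:,1]>-.02)&(X[:,1]<.36)]
    z=X[:,2]
    pl=X[abs(z-.046)<.005,:2]
    r=cv2.minAreaRect(pl.astype(np.float32)); print(n,"plat",np.median(z[abs(z-.046)<.005]),r)
    K=X[abs(z-.136)<.005]; print("knob",len(K),cv2.minEnclosingCircle(K[:,:2].astype(np.float32)),np.median(K,0))
    c=np.array([.5164,.1727]);a=.113;y=np.array([-np.sin(a),np.cos(a)]);x=np.array([y[1],-y[0]])
    S=np.c_[(X[:,:2]-c)@x,(X[:,:2]-c)@y,z]
    V=S[(abs(z-.084)<.004)&(S[:,1]>.04)]
    print("V",len(V),V.min(0),V.max(0))
    p=S[abs(z-.046)<.005]; print(np.percentile(p,[.2,99.8],axis=0))
    for xx in(-.018,-.012,-.006,0,.006,.012,.018):
        w=V[abs(V[:,0]-xx)<.003]
        if len(w):print(xx,w[:,1].min().round(4),w[:,1].max().round(4))
d=snap("side","side1.png",(190,215,310,365),4)
E
```

```text
top plat 0.04566025927753152 ((0.5164663195610046, 0.17368456721305847), (0.14066541194915771, 0.27629727125167847), 6.433926105499268)
knob 333 ((0.5243046283721924, 0.10090401023626328), 0.022745022550225258) [0.52407439 0.10088252 0.13615657]
V 208 [-0.02475976  0.09075409  0.0800344 ] [0.02558274 0.12021096 0.08798426]
[[-0.06981651 -0.13663051  0.04122658]
 [ 0.06989185  0.13822656  0.05071139]]
-0.018 0.0914 0.1167
-0.012 0.0928 0.1202
-0.006 0.0977 0.1195
0 0.1053 0.119
0.006 0.0971 0.1184
0.012 0.0958 0.1187
0.018 0.0908 0.1177
side plat 0.04699322976048001 ((0.5153952240943909, 0.17474673688411713), (0.14030620455741882, 0.27700889110565186), 6.420743942260742)
knob 281 ((0.5232089161872864, 0.10234496742486954), 0.022409789264202118) [0.52208082 0.10694974 0.13709818]
V 322 [-0.02589972  0.08982803  0.08002403] [0.02356575 0.12155    0.0879972 ]
[[-0.07081558 -0.13416853  0.04156846]
 [ 0.06861147  0.13992657  0.05043223]]
-0.018 0.0921 0.1206
-0.012 0.0952 0.1199
-0.006 0.1 0.1209
0 0.1059 0.1211
0.006 0.0987 0.1214
0.012 0.0961 0.1207
0.018 0.0898 0.1216
```

View pics/side1.png

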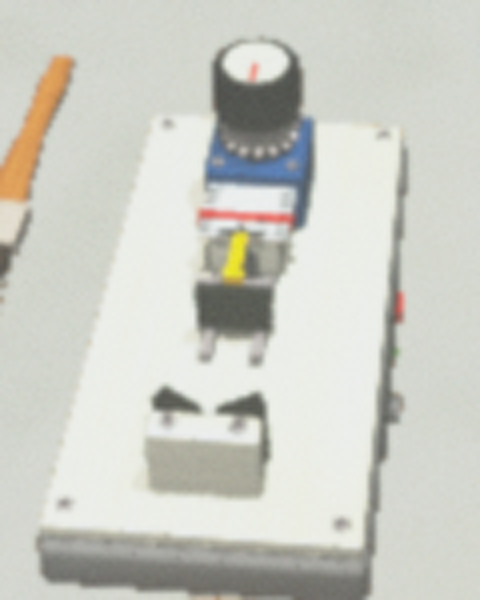

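Both cameras put the knob at about (0.524, 0.101). The V apex, pad face and knob agree, so the seat is 147 mm from the knob along y. The crop shows the V notch at (205,410), the pad face at (235,305) and the pointer at (238,240), with the band just behind it. I'll get the jar with the fingers along shaker x.

```bash
cat > go.py <<'E'
import sys; from h import *
from scipy.spatial.transform import Rotation as Ro
s=robot.get_state(); R=Ro.from_euler("xyz",s["ee_rot"]); p=s["ee_pos"]
if len(sys.argv)>4:
    x,y,z,w=map(float,sys.argv[1:5]); T=Ro.from_euler("xyz",[np.pi,0,w])
    print("d",R.inv().apply(np.array([x,y,z])-p).round(4),"rv",(R.inv()*T).as_rotvec().round(4))
print("t",s["clock"],"p",p.round(4),"r",s["ee_rot"].round(4),"F",s["wrist_force"].round(2),"Tz",s["wrist_torque"].round(2),"q",s["q"].round(2),"g",s["gripper_width"].round(3),s["grasp_force"])
E
python3 go.py .42 .26 .195 2.2; python3 go.py .4115 -.107 .195 1.683
```

```text
d [-0.334  -0.286   0.0005] rv [-2.000e-04  1.000e-04  6.677e-01]
d [-4.251e-01 -6.417e-01  5.000e-04] rv [-1.0000e-04  1.0000e-04  1.1847e+00]Traceback (most recent call last):
  File "go.py", line 7, in <module>
    print("t",s["clock"],"p",p.round(4),"r",s["ee_rot"].round(4),"F",s["wrist_force"].round(2),"Tz",s["wrist_torque"].round(2),"q",s["q"].round(2),"g",s["gripper_width"].round(3),s["grasp_force"])
                                                                                                                                                       ^^^^^^^^^^^^^^^^^^^^^^^^
AttributeError: 'float' object has no attribute 'round'
Traceback (most recent call last):
  File "go.py", line 7, in <module>
    print("t",s["clock"],"p",p.round(4),"r",s["ee_rot"].round(4),"F",s["wrist_force"].round(2),"Tz",s["wrist_torque"].round(2),"q",s["q"].round(2),"g",s["gripper_width"].round(3),s["grasp_force"])
                                                                                                                                                       ^^^^^^^^^^^^^^^^^^^^^^^^
AttributeError: 'float' object has no attribute 'round'
```

Careful with the scale: shifts go in units of 20 mm and turns go in units of 0.2 rad. That gives: -0.18 m is -9, -0.15 m is -7.5, 0.4 rad is 2.

```bash
sed -i 's/s\["gripper_width"\].round(3)/round(s["gripper_width"],3)/' go.py
python3 drive.py '[{"trans":[-1.8, -1.5, 0], "rot":[0, 0, 0.4], "aperture":1}, {"trans":[-3.6, -3, 0], "rot":[0, 0, 0.8], "aperture":1}, {"trans":[-5.4, -4.5, 0], "rot":[0, 0, 1.2], "aperture":1}, {"trans":[-7.2, -6, 0], "rot":[0, 0, 1.6], "aperture":1}, {"trans":[-9, -7.5, 0], "rot":[0, 0, 2], "aperture":1}]'
python3 go.py .4115 -.107 .195 1.683
```

```text
clock: 0.95
ee_pos: [0.3092, 0.4312, 0.1957]
ee_rot: [3.141, 0.0, 2.465]
wrist_force: [0.1, 0.4, 0.6]
gripper_width: 0.999
grasp_force: 0.0
d [-0.4167 -0.3556  0.0005] rv [ 7.000e-04 -1.000e-04  7.821e-01]
t 0.95 p [0.3092 0.4312 0.1957] r [3.1409e+00 1.0000e-04 2.4651e+00] F [0.06 0.41 0.63] Tz [-0.04 -0.03 -0.02] q [ 0.85 -0.14  1.92 -0.    1.37 -0.05] g 0.999 0.0
```

```bash

python3 drive.py '[{"trans":[-1.9, -1.6, 0], "rot":[0, 0, 0.35], "aperture":1}, {"trans":[-3.8, -3.2, 0], "rot":[0, 0, 0.7], "aperture":1}, {"trans":[-5.7, -4.8, 0], "rot":[0, 0, 1.05], "aperture":1}, {"trans":[-7.6, -6.4, 0], "rot":[0, 0, 1.4], "aperture":1}, {"trans":[-9.5, -8, 0], "rot":[0, 0, 1.75], "aperture":1}]'
python3 go.py .4115 -.107 .12 1.683
```

```text
clock: 1.45
ee_pos: [0.3571, 0.1874, 0.1958]
ee_rot: [3.14, 0.0, 2.116]
wrist_force: [1.0, -0.2, -0.2]
gripper_width: 1.001
grasp_force: 0.0
d [-0.2799 -0.1062  0.0758] rv [1.400e-03 1.000e-04 4.328e-01]
t 1.45 p [0.3571 0.1874 0.1958] r [3.1403e+00 4.0000e-04 2.1158e+00] F [ 0.98 -0.17 -0.22] Tz [-0.   -0.06  0.03] q [ 0.35 -0.47  2.16 -0.    1.44 -0.19] g 1.001 0.0
```

```bash

python3 drive.py '[{"trans":[-2.1, -0.8, 0], "rot":[0, 0, 0.4], "aperture":1}, {"trans":[-4.2, -1.6, 0], "rot":[0, 0, 0.8], "aperture":1}, {"trans":[-6.3, -2.4, 0], "rot":[0, 0, 1.2], "aperture":1}, {"trans":[-8.4, -3.2, 0], "rot":[0, 0, 1.6], "aperture":1}, {"trans":[-10.5, -4, 1], "rot":[0, 0, 2.165], "aperture":1}]'
python3 drive.py '[{"trans":[-1.75, 0.2, 0], "aperture":1}, {"trans":[-3.5, 0.4, 0], "aperture":1}, {"trans":[-3.5, 0.4, 0], "aperture":1}]'
python3 go.py .4115 -.107 .006 1.683
```

```text
clock: 1.95
ee_pos: [0.4002, -0.0342, 0.1788]
ee_rot: [3.134, 0.002, 1.68]
wrist_force: [1.4, -0.3, 0.4]
gripper_width: 1.002
grasp_force: 0.0
clock: 2.25
ee_pos: [0.4143, -0.1037, 0.1757]
ee_rot: [-3.142, 0.001, 1.68]
wrist_force: [0.8, 0.5, 1.2]
gripper_width: 0.999
grasp_force: 0.0
d [-0.0028 -0.0031  0.1697] rv [-0.0001  0.0009 -0.0032]
t 2.25 p [ 0.4143 -0.1037  0.1757] r [-3.1415e+00  9.0000e-04  1.6798e+00] F [0.83 0.5  1.18] Tz [ 0.02  0.01 -0.01] q [-0.37 -0.39  2.14 -0.    1.38 -0.48] g 0.999 0.0
```

```bash

python3 drive.py '[{"trans":[-0.15, -0.15, 1.5], "aperture":1}, {"trans":[-0.15, -0.15, 3.25], "aperture":1}, {"trans":[-0.15, -0.15, 5], "aperture":1}, {"trans":[-0.15, -0.15, 5], "aperture":1}]'
python3 go.py .4115 -.107 .006 1.683
```

```text
clock: 2.65
ee_pos: [0.4071, -0.1017, 0.0706]
ee_rot: [-3.132, -0.005, 1.685]
wrist_force: [-0.2, 1.6, -0.4]
gripper_width: 1.0
grasp_force: 0.0
d [-0.0061  0.0043  0.0645] rv [-0.0091 -0.0051  0.0023]
t 2.65 p [ 0.4071 -0.1017  0.0706] r [-3.1325 -0.0051  1.6853] F [-0.21  1.57 -0.36] Tz [ 0.05  0.02 -0.03] q [-0.37 -0.29  2.26  0.    1.19 -0.49] g 1.0 0.0
```

```bash

python3 drive.py '[{"aperture":1}, {"aperture":1}]'
python3 go.py .4115 -.107 .006 1.683
```

```text
clock: 2.85
ee_pos: [0.4129, -0.1041, 0.0779]
ee_rot: [3.138, 0.002, 1.685]
wrist_force: [-0.3, -0.1, 1.0]
gripper_width: 1.004
grasp_force: 0.0
d [-0.0026 -0.002   0.0719] rv [0.0034 0.0017 0.0024]
t 2.85 p [ 0.4129 -0.1041  0.0779] r [3.1382e+00 1.7000e-03 1.6854e+00] F [-0.31 -0.08  1.04] Tz [-0.    0.06 -0.01] q [-0.37 -0.3   2.25  0.    1.19 -0.49] g 1.004 0.0
```

```bash

python3 drive.py '[{"trans":[-0.15, -0.05, 0.9], "aperture":1}, {"trans":[-0.15, -0.05, 1.8], "aperture":1}, {"trans":[-0.15, -0.05, 2.7], "aperture":1}, {"trans":[-0.15, -0.05, 3.3], "aperture":1}, {"trans":[-0.15, -0.05, 3.55], "aperture":1}]'
python3 drive.py '[{"aperture":1}, {"aperture":1}, {"aperture":1}]'
python3 go.py .4115 -.107 .006 1.683
```

```text
clock: 3.35
ee_pos: [0.4112, -0.107, 0.0049]
ee_rot: [3.141, 0.0, 1.685]
wrist_force: [-1.4, 0.5, -0.2]
gripper_width: 1.003
grasp_force: 0.0
clock: 3.65
ee_pos: [0.4116, -0.1072, 0.0056]
ee_rot: [3.14, 0.001, 1.685]
wrist_force: [0.3, 0.4, 0.2]
gripper_width: 0.997
grasp_force: 0.0
d [ 0.0003 -0.0001 -0.0004] rv [0.0017 0.0009 0.0019]
t 3.65 p [ 0.4116 -0.1072  0.0056] r [3.1399e+00 9.0000e-04 1.6849e+00] F [0.33 0.42 0.21] Tz [0.04 0.01 0.01] q [-0.38 -0.18  2.29 -0.    1.03 -0.5 ] g 0.997 0.0
```

```bash

python3 drive.py '[{"aperture":0.6}, {"aperture":0.4}, {"aperture":0.4}, {"aperture":0.4}, {"aperture":0.4}]'
python3 drive.py '[{"aperture":0.4}, {"aperture":0.4}, {"trans":[0, 0, -0.2], "aperture":0.4}, {"trans":[0, 0, -0.5], "aperture":0.4}, {"trans":[0, 0, -0.5], "aperture":0.4}]'
python3 go.py
```

```text
clock: 4.15
ee_pos: [0.4115, -0.1073, 0.0054]
ee_rot: [3.14, 0.001, 1.685]
wrist_force: [0.2, -0.3, 5.2]
gripper_width: 0.556
grasp_force: 61.8
clock: 4.65
ee_pos: [0.4108, -0.107, 0.015]
ee_rot: [3.141, 0.0, 1.685]
wrist_force: [-0.5, 0.0, -0.4]
gripper_width: 0.55
grasp_force: 61.7
t 4.65 p [ 0.4108 -0.107   0.015 ] r [3.1410e+00 3.0000e-04 1.6848e+00] F [-0.55  0.04 -0.45] Tz [-0.01 -0.03  0.  ] q [-0.38 -0.2   2.29 -0.    1.05 -0.5 ] g 0.55 61.6516900062561
```

```bash

python3 drive.py '[{"trans":[0, 0, -1.75], "aperture":0.4}, {"trans":[0, 0, -3.75], "aperture":0.4}, {"trans":[0, 0, -5.75], "aperture":0.4}, {"trans":[0, 0, -7.75], "aperture":0.4}, {"trans":[0, 0, -8], "aperture":0.4}]'
python3 go.py .5084 .2391 .175 1.683
```

```text
clock: 5.15
ee_pos: [0.4136, -0.1081, 0.1806]
ee_rot: [3.133, 0.005, 1.685]
wrist_force: [0.3, 0.5, 0.1]
gripper_width: 0.551
grasp_force: 62.1
d [0.3342 0.1336 0.0052] rv [0.0091 0.0049 0.0018]
t 5.15 p [ 0.4136 -0.1081  0.1806] r [3.1325 0.0049 1.6848] F [0.26 0.49 0.06] Tz [0.03 0.   0.  ] q [-0.38 -0.4   2.14  0.    1.39 -0.5 ] g 0.551 62.07701325416565
```

```bash
python3 - <<'E'
from h import *
snap("top","top2.png",(270,200,460,300),4)
E
python3 drive.py '[{"trans":[1.75, 0.7, 0], "aperture":0.4}, {"trans":[3.75, 1.5, 0], "aperture":0.4}, {"trans":[5.75, 2.3, 0], "aperture":0.4}, {"trans":[7.75, 3.1, 0], "aperture":0.4}, {"trans":[9.75, 3.9, 0], "aperture":0.4}]'
python3 drive.py '[{"trans":[2, 0.8, 0], "aperture":0.4}, {"trans":[4, 1.6, 0], "aperture":0.4}, {"trans":[5.5, 2.2, 0], "aperture":0.4}, {"trans":[6.5, 2.6, 0], "aperture":0.4}, {"trans":[6.5, 2.6, 0], "aperture":0.4}]'
python3 drive.py '[{"aperture":0.4}, {"aperture":0.4}]'
python3 go.py .5084 .2391 .1 1.683
```

```text
clock: 5.7
ee_pos: [0.4648, 0.0973, 0.172]
ee_rot: [-3.138, 0.0, 1.685]
wrist_force: [0.3, 0.0, -0.9]
gripper_width: 0.546
grasp_force: 62.1
clock: 6.2
ee_pos: [0.5017, 0.2325, 0.1717]
ee_rot: [-3.137, 0.0, 1.688]
wrist_force: [-0.1, -0.5, -1.4]
gripper_width: 0.553
grasp_force: 62.1
clock: 6.4
ee_pos: [0.5021, 0.2297, 0.1732]
ee_rot: [-3.139, 0.001, 1.684]
wrist_force: [-0.1, -1.0, -0.5]
gripper_width: 0.557
grasp_force: 62.1
d [0.0087 0.0075 0.0732] rv [-0.0022  0.0008  0.001 ]
t 6.4 p [0.5021 0.2297 0.1732] r [-3.1394e+00  8.0000e-04  1.6840e+00] F [-0.08 -0.96 -0.47] Tz [0.01 0.02 0.01] q [ 0.33 -0.08  1.89 -0.    1.33  0.22] g 0.557 62.07036852836609
```

```bash

python3 drive.py '[{"trans":[0.45, 0.35, 1], "aperture":0.4}, {"trans":[0.45, 0.35, 2], "aperture":0.4}, {"trans":[0.45, 0.35, 3], "aperture":0.4}, {"trans":[0.45, 0.35, 3.65], "aperture":0.4}, {"trans":[0.45, 0.35, 3.65], "aperture":0.4}]'
python3 drive.py '[{"aperture":0.4}, {"aperture":0.4}]'
python3 go.py .5084 .2391 .065 1.683
python3 - <<'E'
from h import *
snap("side","side2.png",(170,130,350,365),2.5)
E
```

```text
clock: 6.9
ee_pos: [0.5071, 0.239, 0.099]
ee_rot: [-3.137, 0.001, 1.684]
wrist_force: [-0.2, 0.2, -0.6]
gripper_width: 0.554
grasp_force: 62.1
clock: 7.1
ee_pos: [0.5097, 0.2406, 0.103]
ee_rot: [3.139, -0.001, 1.684]
wrist_force: [0.6, 0.2, -0.3]
gripper_width: 0.557
grasp_force: 62.1
d [-0.0013 -0.0016  0.038 ] rv [ 0.0023 -0.0005  0.0014]
t 7.1 p [0.5097 0.2406 0.103 ] r [ 3.1392e+00 -5.0000e-04  1.6844e+00] F [ 0.59  0.24 -0.34] Tz [ 0.03 -0.06 -0.  ] q [ 0.35  0.01  1.93 -0.    1.2   0.23] g 0.557 62.06997513771057
```

View pics/side2.png

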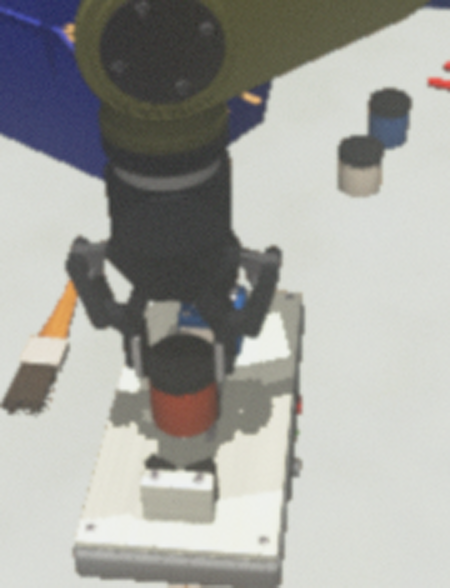

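The red jar hangs upright in the fingers at crop (183,385), aligned with the V stop at (178,480). I'll lower it gently.

```bash

python3 drive.py '[{"trans":[-0.05, -0.05, 0.6], "aperture":0.4}, {"trans":[-0.05, -0.05, 1.2], "aperture":0.4}, {"trans":[-0.05, -0.05, 1.8], "aperture":0.4}, {"trans":[-0.05, -0.05, 2.1], "aperture":0.4}, {"trans":[-0.05, -0.05, 2.2], "aperture":0.4}]'
python3 drive.py '[{"aperture":0.4}, {"aperture":0.4}, {"aperture":0.4}]'
python3 go.py .5084 .2391 .052 1.683
```

```text
clock: 7.65
ee_pos: [0.507, 0.24, 0.0576]
ee_rot: [-3.138, -0.001, 1.684]
wrist_force: [-6.4, 1.2, 11.0]
gripper_width: 0.554
grasp_force: 63.2
clock: 7.95
ee_pos: [0.5071, 0.2398, 0.0579]
ee_rot: [-3.139, -0.001, 1.685]
wrist_force: [-4.1, 0.9, 6.7]
gripper_width: 0.558
grasp_force: 63.0
d [-0.0009  0.0012  0.0059] rv [-0.0024 -0.0006  0.0016]
t 7.95 p [0.5071 0.2398 0.0579] r [-3.1392e+00 -6.0000e-04  1.6846e+00] F [-4.08  0.91  6.67] Tz [-0.05  0.91 -0.15] q [0.35 0.06 1.96 0.   1.12 0.23] g 0.558 62.95486092567444
```

```bash
python3 - <<'E'
from h import *
snap("side","side3.png",(190,215,310,350),4)
E
```

```text
(no output)
```

View pics/side3.png

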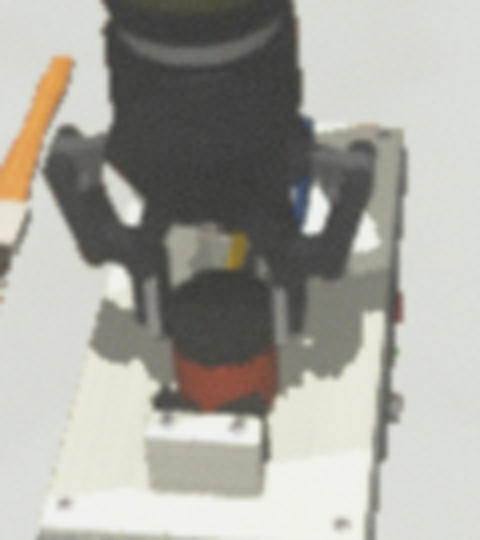

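```bash
python3 - <<'E'
from h import *
d=robot.snapshot("side")
for u,v in((235,287),(240,289),(245,289),(250,289),(255,287),(245,294)): print((u,v),by_depth(d,u,v).round(4))
print("body")
for u in range(232,262,3):
    for v in(308,313): print((u,v),by_depth(d,u,v).round(4),d["color"][v,u])
# expected jar base/top outline
for z in(.046,.102):print(z,proj(d,[.5084,.2391,z]))
E
```

```text
(235, 287) [0.526  0.2322 0.1102]
(240, 289) [0.5162 0.2346 0.1097]
(245, 289) [0.5073 0.2335 0.1103]
(250, 289) [0.4989 0.2312 0.1096]
(255, 287) [0.4914 0.2248 0.1097]
(245, 294) [0.5043 0.2449 0.1101]
body
(232, 308) [0.5378 0.2258 0.0459] [127 122 113]
(232, 313) [0.5221 0.2701 0.0856] [85 84 78]
(235, 308) [0.5211 0.2555 0.0824] [121  79  69]
(235, 313) [0.5212 0.2576 0.0717] [98 78 71]
(238, 308) [0.5142 0.2594 0.0882] [136  83  68]
(238, 313) [0.5151 0.2591 0.0747] [130  80  68]
(241, 308) [0.508  0.2615 0.0919] [138  83  68]
(241, 313) [0.509  0.2606 0.0778] [141  84  70]
(244, 308) [0.5027 0.261  0.0925] [148  85  67]
(244, 313) [0.5038 0.2598 0.078 ] [142  83  68]
(247, 308) [0.4976 0.2601 0.0927] [144  83  67]
(247, 313) [0.4984 0.2594 0.0788] [141  81  66]
(250, 308) [0.4933 0.2566 0.0897] [140  82  65]
(250, 313) [0.4936 0.2572 0.0774] [131  83  68]
(253, 308) [0.489  0.2526 0.0862] [136  84  70]
(253, 313) [0.4867 0.2622 0.0846] [92 76 69]
(256, 308) [0.4853 0.2467 0.0806] [121  79  65]
(256, 313) [0.4857 0.2467 0.0673] [114  81  70]
(259, 308) [0.4828 0.2354 0.0686] [109  96  85]
(259, 313) [0.4845 0.2309 0.0497] [141 132 120]
0.046 (np.float64(245.37464574815266), np.float64(315.783308111576))
0.102 (np.float64(243.8314342056571), np.float64(294.51307016597264))
```

```bash
python3 - <<'E'
from h import *
d=robot.snapshot("side"); t=robot.snapshot("top")
k=np.array([.524,.101]);a=.1125;y=np.array([-np.sin(a),np.cos(a)]);x=np.array([y[1],-y[0]])
def sh(X): return np.r_[(X[:2]-k)@x,(X[:2]-k)@y-.078,X[2]].round(4)*1000
for n,u,v in(("rodtipL",205,360),("rodtipR",257,368),("rodtopL",205,335),("rodtopR",260,335),("padBL",197,325),("padBR",272,332),("padTL",197,287),("padTR",272,287)):
    print(n,*[sh(at_z(d,u/4+190-.4,v/4+215-.4,z)) for z in(.046,.053,.06)])
for n,u,v in(("top feat",297,265),("top feat",297,210),("padface",307,220)):
    print(n,*[sh(at_z(t,u/5.6+129.6,v/5.6+164.6,z)) for z in(.046,.053,.06,.085)])
s=robot.get_state();print("tcp",sh(s["ee_pos"]))
E
python3 - <<'E'
import cv2
a=cv2.imread("pics/side1.png")[150:480,120:320]
b=cv2.imread("pics/top1.png")[80:330,80:480]
cv2.imwrite("pics/cmp.png",cv2.hconcat([cv2.resize(a,(350,578)),cv2.resize(b,(440,275)).repeat(1,0) if 0 else cv2.copyMakeBorder(cv2.resize(b,(440,275)),0,303,0,0,0)]))
E
```

```text
rodtipL [12.5 34.8 46. ] [11.1 41.1 53. ] [ 9.8 47.3 60. ]
rodtipR [-12.6  37.7  46. ] [-13.7  43.9  53. ] [-14.8  50.1  60. ]
rodtopL [14.9 19.2 46. ] [13.6 25.6 53. ] [12.2 32.  60. ]
rodtopR [-11.4  17.   46. ] [-12.5  23.4  53. ] [-13.6  29.8  60. ]
padBL [19.8 13.1 46. ] [18.4 19.6 53. ] [16.9 26.  60. ]
padBR [-16.9  14.6  46. ] [-17.9  21.   53. ] [-18.9  27.5  60. ]
padTL [ 23.8 -12.   46. ] [22.3 -5.3 53. ] [20.8  1.5 60. ]
padTR [-13.2 -15.1  46. ] [-14.3  -8.3  53. ] [-15.3  -1.5  60. ]
top feat [-9.  38.5 46. ] [-10.1  37.   53. ] [-11.2  35.5  60. ] [-15.   30.3  85. ]
top feat [13.7 37.1 46. ] [12.5 35.6 53. ] [11.3 34.1 60. ] [ 7.  28.9 85. ]
padface [ 9.2 33.2 46. ] [ 8.  31.8 53. ] [ 6.9 30.3 60. ] [ 2.6 25.2 85. ]
tcp [-1.2 61.8 57.9]
```

View pics/cmp.png

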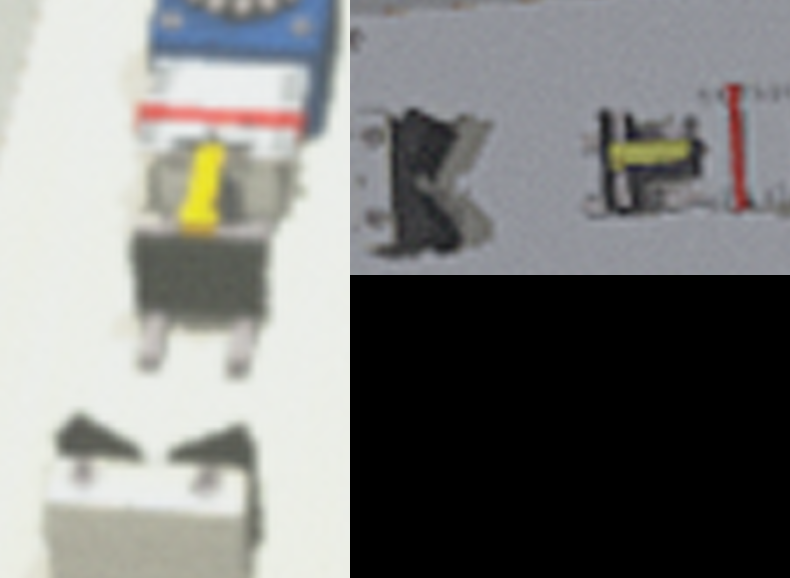

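The guide rods are at crop (150,360) and (237,370), about 7 mm above the platform. The wrist moment puts the contact at the jar's rear edge, so the jar is resting on a rod end. I'll lift it slightly, shift it 5 mm towards the V stop and lower it again.

```bash

python3 drive.py '[{"trans":[0, 0, -0.25], "aperture":0.4}, {"trans":[0.1, 0, -0.25], "aperture":0.4}, {"trans":[0.25, 0.05, -0.25], "aperture":0.4}, {"trans":[0.25, 0.05, -0.25], "aperture":0.4}, {"trans":[0.25, 0.05, -0.25], "aperture":0.4}]'
python3 go.py
python3 drive.py '[{"trans":[0, 0, 0.15], "aperture":0.4}, {"trans":[0, 0, 0.3], "aperture":0.4}, {"trans":[0, 0, 0.45], "aperture":0.4}, {"trans":[0, 0, 0.45], "aperture":0.4}]'
python3 go.py
```

```text
clock: 8.65
ee_pos: [0.5082, 0.2445, 0.0621]
ee_rot: [-3.141, 0.0, 1.685]
wrist_force: [-0.2, 0.1, 0.0]
gripper_width: 0.553
grasp_force: 62.1
t 8.65 p [0.5082 0.2445 0.0621] r [-3.1411e+00  2.0000e-04  1.6850e+00] F [-0.2   0.06  0.04] Tz [-0.04  0.04 -0.01] q [ 0.35  0.06  1.96 -0.    1.13  0.24] g 0.553 62.06582307815552
clock: 9.05
ee_pos: [0.5077, 0.2442, 0.0526]
ee_rot: [-3.14, 0.0, 1.685]
wrist_force: [1.0, -0.9, -1.6]
gripper_width: 0.556
grasp_force: 62.1
t 9.05 p [0.5077 0.2442 0.0526] r [-3.1401e+00  4.0000e-04  1.6847e+00] F [ 1.01 -0.88 -1.62] Tz [0.02 0.05 0.03] q [ 0.35  0.07  1.96 -0.    1.11  0.24] g 0.556 62.060465812683105
```

It passed the rods freely. About 1 mm is left.

```bash

python3 drive.py '[{"trans":[0, 0, 0.05], "aperture":0.4}, {"trans":[0, 0, 0.05], "aperture":0.4}, {"trans":[0, 0, 0.05], "aperture":0.4}]'
python3 go.py
```

```text
clock: 9.35
ee_pos: [0.5084, 0.2445, 0.0527]
ee_rot: [3.141, -0.0, 1.685]
wrist_force: [0.2, -0.0, -0.6]
gripper_width: 0.549
grasp_force: 62.1
t 9.35 p [0.5084 0.2445 0.0527] r [ 3.1414e+00 -1.0000e-04  1.6847e+00] F [ 0.22 -0.04 -0.63] Tz [-0.01  0.01 -0.  ] q [0.35 0.07 1.96 0.   1.11 0.24] g 0.549 62.06042289733887
```

```bash

python3 drive.py '[{"trans":[0, 0, 0.05], "aperture":0.4}, {"trans":[0, 0, 0.05], "aperture":0.4}, {"trans":[0, 0, 0.05], "aperture":0.4}]'
python3 go.py
```

```text
clock: 9.65
ee_pos: [0.5083, 0.2445, 0.0515]
ee_rot: [-3.142, -0.0, 1.685]
wrist_force: [-0.0, 0.9, -0.4]
gripper_width: 0.552
grasp_force: 62.1
t 9.65 p [0.5083 0.2445 0.0515] r [-3.1416 -0.      1.6848] F [-0.02  0.89 -0.37] Tz [-0.    0.01  0.01] q [0.35 0.07 1.96 0.   1.11 0.24] g 0.552 62.06039071083069
```

```bash

python3 drive.py '[{"trans":[0, 0, 0.035], "aperture":0.4}, {"trans":[0, 0, 0.035], "aperture":0.4}, {"trans":[0, 0, 0.035], "aperture":0.4}]'
python3 go.py
python3 drive.py '[{"trans":[0, 0, 0.025], "aperture":0.4}, {"trans":[0, 0, 0.025], "aperture":0.4}]'
python3 go.py
```

```text
clock: 9.95
ee_pos: [0.5084, 0.2445, 0.0514]
ee_rot: [3.141, -0.0, 1.685]
wrist_force: [-2.1, -1.0, 3.8]
gripper_width: 0.557
grasp_force: 62.5
t 9.95 p [0.5084 0.2445 0.0514] r [ 3.1415e+00 -1.0000e-04  1.6848e+00] F [-2.06 -0.96  3.77] Tz [-0.13  0.43 -0.  ] q [0.35 0.07 1.96 0.   1.11 0.24] g 0.557 62.5362503528595
clock: 10.15
ee_pos: [0.5085, 0.2446, 0.0513]
ee_rot: [-3.142, -0.0, 1.685]
wrist_force: [-3.0, -1.2, 6.0]
gripper_width: 0.551
grasp_force: 62.8
t 10.15 p [0.5085 0.2446 0.0513] r [-3.1415 -0.      1.6849] F [-3.02 -1.18  5.96] Tz [-0.2   0.73  0.09] q [0.35 0.07 1.96 0.   1.11 0.24] g 0.551 62.84445405006409
```

It's on the platform, so I'll release and rise.

Careful with the scale: shifts go in units of 20 mm and turns go in units of 0.2 rad. That gives: -0.001 m is -0.05.

```bash

python3 drive.py '[{"trans":[0, 0, -0.05], "aperture":0.6}, {"trans":[0, 0, -0.05], "aperture":0.7}, {"trans":[0, 0, -0.05], "aperture":0.85}, {"trans":[0, 0, -0.05], "aperture":1}, {"trans":[0, 0, -0.05], "aperture":1}]'
python3 drive.py '[{"trans":[0, 0, -1.5], "aperture":1}, {"trans":[0, 0, -3.5], "aperture":1}, {"trans":[0, 0, -5.5], "aperture":1}, {"trans":[0, 0, -7], "aperture":1}, {"trans":[0, 0, -7], "aperture":1}]'
python3 go.py .5240 .1010 .19 1.683
python3 - <<'E'
from h import *
d=robot.snapshot("side")
im=d["color"][215:365,190:310,::-1]
cv2.imwrite("pics/side4.png",cv2.resize(im,None,fx=4,fy=4,interpolation=cv2.INTER_CUBIC))
E
```

```text
clock: 10.65
ee_pos: [0.5082, 0.2444, 0.0511]
ee_rot: [-3.141, 0.0, 1.685]
wrist_force: [-0.1, 0.6, 0.2]
gripper_width: 0.999
grasp_force: 0.0
clock: 11.15
ee_pos: [0.5115, 0.2457, 0.1978]
ee_rot: [3.131, -0.003, 1.685]
wrist_force: [0.8, -0.5, -0.1]
gripper_width: 1.001
grasp_force: 0.0
d [-0.1452 -0.0041  0.0074] rv [ 0.0105 -0.0026  0.0018]
t 11.15 p [0.5115 0.2457 0.1978] r [ 3.1311e+00 -2.5000e-03  1.6848e+00] F [ 0.84 -0.49 -0.14] Tz [ 0.01  0.02 -0.04] q [ 0.35 -0.07  1.84 -0.    1.36  0.24] g 1.001 0.0
```

View pics/side4.png

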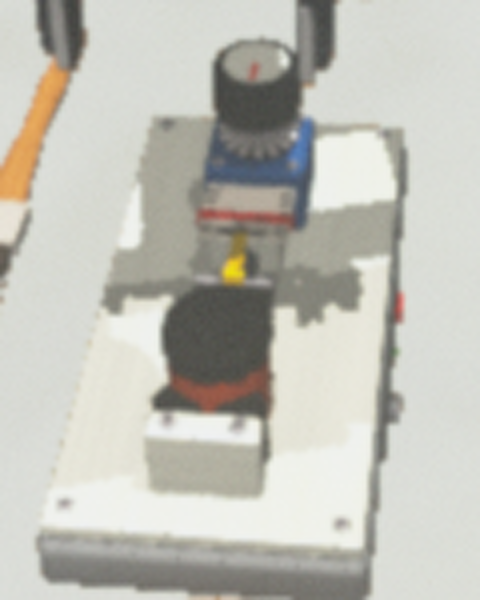

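The jar stands upright and free at crop (218,330), just short of the V stop. Next is the knob. Here q6 ≈ q1 + 1.57 − yaw, so I'll wind the wrist back to q6 ≈ −2 first, which leaves a long clockwise sweep.

To row units: -0.145 m is -7.25, -0.13 m is -6.5, -0.7 rad is -3.5.

```bash

python3 drive.py '[{"trans":[-1.5, 0, 0], "rot":[0, 0, -0.7], "aperture":1}, {"trans":[-3, -0.05, 0], "rot":[0, 0, -1.4], "aperture":1}, {"trans":[-4.75, -0.1, 0], "rot":[0, 0, -2.1], "aperture":1}, {"trans":[-6.5, -0.15, 0], "rot":[0, 0, -2.8], "aperture":1}, {"trans":[-7.25, -0.15, 0], "rot":[0, 0, -3.5], "aperture":1}]'
python3 drive.py '[{"rot":[0, 0, -0.75], "aperture":1}, {"rot":[0, 0, -1.5], "aperture":1}, {"rot":[0, 0, -2.25], "aperture":1}, {"rot":[0, 0, -3], "aperture":1}, {"rot":[0, 0, -3.5], "aperture":1}]'
python3 drive.py '[{"rot":[0, 0, -0.75], "aperture":1}, {"rot":[0, 0, -1.5], "aperture":1}, {"rot":[0, 0, -2.25], "aperture":1}, {"rot":[0, 0, -3], "aperture":1}, {"rot":[0, 0, -3.5], "aperture":1}]'
python3 drive.py '[{"aperture":1}, {"aperture":1}]'
python3 go.py .5240 .1010 .13 3.785
python3 - <<'E'
from h import *
K=np.array([.524,.101]);a=.1125;y=np.array([-np.sin(a),np.cos(a)]);x=np.array([y[1],-y[0]])
for n in("top","side"):
    d=robot.snapshot(n); g=d["color"].astype(int); v,u=np.mgrid[0:420,0:560]
    r,gg,b=g[...,0],g[...,1],g[...,2]
    pc=proj(d,[.519,.15,.083]); near=(abs(u-pc[0])<30)&(abs(v-pc[1])<30)
    for nm,m in(("red",(r>gg+60)&(r>b+60)&(gg<100)),("yel",(r>b+60)&(gg>b+50))):
        m&=near; print(n,nm,m.sum())
        if m.sum():
            X=np.array([at_z(d,*p,.083) for p in zip(u[m],v[m])])[:,:2]; s=(X-K)@y*1000-78; t=(X-K)@x*1000
            print(s.min().round(1),s.mean().round(1),s.max().round(1),"x",t.min().round(1),t.mean().round(1),t.max().round(1))
E
```

```text
clock: 11.7
ee_pos: [0.5208, 0.0976, 0.189]
ee_rot: [-3.138, -0.002, 2.388]
wrist_force: [0.3, 0.5, 1.1]
gripper_width: 1.001
grasp_force: 0.0
clock: 12.2
ee_pos: [0.5207, 0.0999, 0.1889]
ee_rot: [-3.141, -0.004, 3.09]
wrist_force: [-0.3, 0.2, -0.2]
gripper_width: 0.997
grasp_force: 0.0
clock: 12.7
ee_pos: [0.5207, 0.1, 0.1889]
ee_rot: [3.14, -0.003, -2.493]
wrist_force: [0.2, 0.1, -0.2]
gripper_width: 1.002
grasp_force: 0.0
clock: 12.9
ee_pos: [0.5211, 0.1, 0.1898]
ee_rot: [3.14, -0.002, -2.501]
wrist_force: [0.5, -0.1, 0.2]
gripper_width: 1.003
grasp_force: 0.0
d [-0.003  -0.001   0.0598] rv [ 0.0013 -0.002  -0.0023]
t 12.9 p [0.5211 0.1    0.1898] r [ 3.1403e+00 -2.0000e-03 -2.5005e+00] F [ 0.47 -0.09  0.19] Tz [-0.01  0.04 -0.02] q [ 0.09 -0.14  1.92  0.    1.36 -2.12] g 1.003 0.0
top red 15
-25.5 -23.9 -21.9 x -20.0 -9.2 2.6
top yel 0
side red 0
side yel 65
-13.5 3.7 19.1 x -4.3 0.7 6.2
```

```bash

python3 drive.py '[{"trans":[-0.15, -0.05, 0.6], "aperture":1}, {"trans":[-0.15, -0.05, 1.2], "aperture":1}, {"trans":[-0.15, -0.05, 1.8], "aperture":1}, {"trans":[-0.15, -0.05, 2.1], "aperture":1}, {"trans":[-0.15, -0.05, 2.1], "aperture":1}]'
python3 drive.py '[{"aperture":1}, {"aperture":1}]'
python3 go.py .5240 .1010 .102 3.785
```

```text
clock: 13.5
ee_pos: [0.5237, 0.1009, 0.1472]
ee_rot: [3.14, -0.003, -2.499]
wrist_force: [-0.2, 0.1, -0.2]
gripper_width: 1.0
grasp_force: 0.0
clock: 13.7
ee_pos: [0.5253, 0.1011, 0.15]
ee_rot: [-3.141, 0.001, -2.498]
wrist_force: [-0.8, -0.2, -0.2]
gripper_width: 1.004
grasp_force: 0.0
d [0.0012 0.0007 0.048 ] rv [-0.0006  0.001  -0.0003]
t 13.7 p [0.5253 0.1011 0.15  ] r [-3.1410e+00  1.0000e-03 -2.4984e+00] F [-0.85 -0.22 -0.15] Tz [-0.04  0.02 -0.02] q [ 0.09 -0.1   1.95 -0.    1.29 -2.12] g 1.004 0.0
```

```bash

python3 drive.py '[{"trans":[0.025, 0, 0.5], "aperture":1}, {"trans":[0.025, 0, 1.1], "aperture":1}, {"trans":[0.025, 0, 1.7], "aperture":1}, {"trans":[0.025, 0, 2.2], "aperture":1}, {"trans":[0.025, 0, 2.35], "aperture":1}]'
python3 drive.py '[{"aperture":1}, {"aperture":0.6}, {"aperture":0.3}, {"aperture":0.3}, {"aperture":0.3}]'
python3 drive.py '[{"aperture":0.3}, {"aperture":0.3}, {"aperture":0.3}]'
python3 go.py .5240 .1010 .102 3.785
```

```text
clock: 14.2
ee_pos: [0.523, 0.1006, 0.0999]
ee_rot: [3.14, -0.003, -2.498]
wrist_force: [0.3, -0.3, 0.2]
gripper_width: 1.0
grasp_force: 0.0
clock: 14.7
ee_pos: [0.5248, 0.1008, 0.1028]
ee_rot: [-3.141, 0.001, -2.498]
wrist_force: [0.4, 0.1, 1.0]
gripper_width: 0.329
grasp_force: 0.0
clock: 15.0
ee_pos: [0.5244, 0.1008, 0.1023]
ee_rot: [-3.142, 0.0, -2.498]
wrist_force: [0.8, -0.6, -0.3]
gripper_width: 0.299
grasp_force: 0.0
d [0.0002 0.0004 0.0003] rv [-0.      0.     -0.0002]
t 15.0 p [0.5244 0.1008 0.1023] r [-3.1416  0.     -2.4984] F [ 0.76 -0.56 -0.33] Tz [-0.05 -0.04  0.01] q [ 0.09 -0.06  2.   -0.    1.2  -2.12] g 0.299 0.0
```

```bash
python3 - <<'E'
from h import *
snap("side","side5.png",(180,120,340,345),2.6)
E
```

```text
(no output)
```

View pics/side5.png

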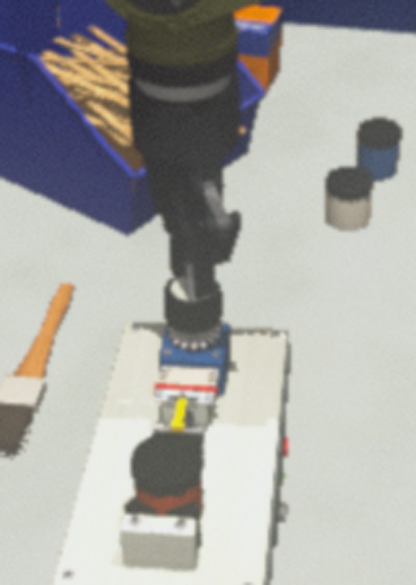

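```bash
python3 - <<'E'
from h import *
d=robot.snapshot("side")
for v in range(205,258,3):
    print(v,[tuple((by_depth(d,u,v)*1000).round().astype(int)) for u in(246,250,254,258,262)])
for z in(.102,.12,.14):print(z,proj(d,[.5244,.1008,z]))
t=robot.snapshot("top")
u,v=map(int,proj(t,[.5244,.1008,.15]));print(u,v)
for vv in range(v-24,v+25,8):
    print(vv,[tuple((by_depth(t,uu,vv)*1000).round().astype(int)) for uu in range(u-24,u+25,8)])
E
```

```text
205 [(np.int64(538), np.int64(96), np.int64(193)), (np.int64(521), np.int64(126), np.int64(215)), (np.int64(516), np.int64(117), np.int64(210)), (np.int64(499), np.int64(153), np.int64(236)), (np.int64(492), np.int64(154), np.int64(238))]
208 [(np.int64(539), np.int64(94), np.int64(184)), (np.int64(521), np.int64(127), np.int64(209)), (np.int64(515), np.int64(124), np.int64(208)), (np.int64(499), np.int64(154), np.int64(231)), (np.int64(491), np.int64(157), np.int64(234))]
211 [(np.int64(539), np.int64(93), np.int64(176)), (np.int64(521), np.int64(128), np.int64(203)), (np.int64(515), np.int64(124), np.int64(201)), (np.int64(500), np.int64(150), np.int64(221)), (np.int64(492), np.int64(154), np.int64(225))]
214 [(np.int64(539), np.int64(95), np.int64(170)), (np.int64(524), np.int64(119), np.int64(189)), (np.int64(514), np.int64(127), np.int64(196)), (np.int64(500), np.int64(151), np.int64(215)), (np.int64(494), np.int64(149), np.int64(215))]
217 [(np.int64(540), np.int64(95), np.int64(163)), (np.int64(532), np.int64(92), np.int64(162)), (np.int64(514), np.int64(127), np.int64(190)), 
[... 4995 characters left out ...]
), (np.int64(523), np.int64(58), np.int64(66))]
211 [(np.int64(482), np.int64(137), np.int64(221)), (np.int64(500), np.int64(144), np.int64(86)), (np.int64(506), np.int64(132), np.int64(47)), (np.int64(501), np.int64(109), np.int64(84)), (np.int64(448), np.int64(45), np.int64(487)), (np.int64(453), np.int64(38), np.int64(452)), (np.int64(508), np.int64(59), np.int64(44))]
219 [(np.int64(436), np.int64(87), np.int64(491)), (np.int64(436), np.int64(76), np.int64(491)), (np.int64(437), np.int64(66), np.int64(489)), (np.int64(438), np.int64(56), np.int64(486)), (np.int64(437), np.int64(44), np.int64(491)), (np.int64(441), np.int64(37), np.int64(459)), (np.int64(489), np.int64(58), np.int64(46))]
```

The picture shows the finger tips ending at about (197,285), right at the knob's rim. Depth puts them near z ≈ 0.14, so they closed above the knob. I'll open, go lower in careful steps while watching the force, then close again.

```bash

python3 drive.py '[{"aperture":1}, {"aperture":1}, {"aperture":1}, {"aperture":1}, {"aperture":1}]'
python3 drive.py '[{"trans":[0, 0, 0.15], "aperture":1}, {"trans":[0, 0, 0.3], "aperture":1}, {"trans":[0, 0, 0.3], "aperture":1}]'
python3 - <<'E'
from h import *
d=robot.snapshot("side")
K=np.array([.524,.101]); ty=np.array([-.6,.8])
v,u=np.mgrid[0:420,0:560]; k=d["depth"]
X=np.stack([(u-d["cx"])/d["fx"]*k,(v-d["cy"])/d["fy"]*k,k],-1).reshape(-1,3)[k.ravel()>0]
X=(X-d["t"])@d["R"]
q=X[:,:2]-K; a=q@ty; b=q@np.array([.8,.6])
for lo in np.arange(.09,.24,.008):
    m=(X[:,2]>lo)&(X[:,2]<lo+.008)&(abs(b)<.02)&(abs(a)<.08)
    print(round(lo,3),m.sum(),(np.percentile(a[m],[0,10,50,90,100])*1000).round() if m.any() else "")
E
```

```text
clock: 15.65
ee_pos: [0.5245, 0.1008, 0.1023]
ee_rot: [-3.142, 0.0, -2.498]
wrist_force: [0.5, -0.0, 0.4]
gripper_width: 1.002
grasp_force: 0.0
clock: 15.95
ee_pos: [0.5239, 0.1007, 0.0955]
ee_rot: [3.141, -0.001, -2.498]
wrist_force: [-0.3, -0.3, 0.3]
gripper_width: 1.002
grasp_force: 0.0
0.09 92 [-8.  1. 13. 19. 27.]
0.098 30 [ 0.  9. 16. 19. 19.]
0.106 27 [ 9. 13. 19. 22. 23.]
0.114 51 [ 7. 12. 20. 23. 23.]
0.122 43 [ 8. 11. 18. 23. 24.]
0.13 139 [-21. -14.   4.  20.  24.]
0.138 49 [-43. -11.   2.  15.  48.]
0.146 54 [-48. -43. -42.  50.  55.]
0.154 72 [-46. -44.  48.  56.  58.]
0.162 73 [-50. -44.  47.  57.  59.]
0.17 72 [-48. -44.  48.  57.  59.]
0.178 39 [-53. -47. -43.  50.  58.]
0.186 45 [-66. -50.  42.  71.  73.]
0.194 120 [-70. -34.  67.  74.  75.]
0.202 107 [-68. -61.  47.  73.  75.]
0.21 113 [-71. -36.  38.  72.  74.]
0.218 115 [-31.  12.  66.  71.  73.]
0.226 137 [-21.  -8.  34.  70.  72.]
0.234 156 [-17.  -7.  38.  69.  71.]
```

The real tips sit about 40 mm above the reported TCP at this opening. So the knob grip needs a reported z of about 0.072, which puts the tips near 0.112.

```bash

python3 drive.py '[{"trans":[0, 0, 0.3], "aperture":1}, {"trans":[0, 0, 0.6], "aperture":1}, {"trans":[0, 0, 0.9], "aperture":1}, {"trans":[0, 0, 1.15], "aperture":1}, {"trans":[0, 0, 1.15], "aperture":1}]'
python3 drive.py '[{"aperture":1}, {"aperture":0.6}, {"aperture":0.4}, {"aperture":0.4}, {"aperture":0.4}]'
python3 go.py .5240 .1010 .072 3.785
```

```text
clock: 16.5
ee_pos: [0.5236, 0.1007, 0.072]
ee_rot: [3.14, -0.002, -2.498]
wrist_force: [-0.6, -0.4, 0.5]
gripper_width: 1.001
grasp_force: 0.0
clock: 17.0
ee_pos: [0.5245, 0.1011, 0.0735]
ee_rot: [3.141, 0.0, -2.498]
wrist_force: [-1.5, 1.0, 1.1]
gripper_width: 0.495
grasp_force: 60.6
d [0.0004 0.0002 0.0015] rv [ 0.0004  0.0004 -0.0002]
t 17.0 p [0.5245 0.1011 0.0735] r [ 3.1412e+00  4.0000e-04 -2.4984e+00] F [-1.54  1.    1.1 ] Tz [ 0.11  0.06 -0.01] q [ 0.09 -0.02  2.02  0.    1.15 -2.12] g 0.495 60.552712082862854
```

Gripped. Now press.

```bash

python3 drive.py '[{"trans":[0, 0, 0.1], "aperture":0.4}, {"trans":[0, 0, 0.2], "aperture":0.4}, {"trans":[0, 0, 0.3], "aperture":0.4}, {"trans":[0, 0, 0.3], "aperture":0.4}, {"trans":[0, 0, 0.3], "aperture":0.4}]'
python3 go.py
```

```text
clock: 17.5
ee_pos: [0.5246, 0.1011, 0.0693]
ee_rot: [3.141, -0.0, -2.498]
wrist_force: [-6.2, 1.8, 12.1]
gripper_width: 0.495
grasp_force: 61.8
t 17.5 p [0.5246 0.1011 0.0693] r [ 3.1410e+00 -1.0000e-04 -2.4983e+00] F [-6.2   1.76 12.07] Tz [ 0.18  1.14 -0.02] q [ 0.09 -0.02  2.02  0.    1.14 -2.12] g 0.495 61.827818155288696
```

```bash

python3 drive.py '[{"trans":[0, 0, 0.075], "aperture":0.4}, {"trans":[0, 0, 0.075], "rot":[0, 0, 0.5], "aperture":0.4}, {"trans":[0, 0, 0.075], "rot":[0, 0, 1], "aperture":0.4}, {"trans":[0, 0, 0.075], "rot":[0, 0, 1.5], "aperture":0.4}, {"trans":[0, 0, 0.075], "rot":[0, 0, 2], "aperture":0.4}]'
python3 go.py
```

```text
clock: 18.0
ee_pos: [0.5244, 0.1013, 0.0678]
ee_rot: [3.141, -0.0, -2.901]
wrist_force: [-7.4, 1.8, 11.4]
gripper_width: 0.495
grasp_force: 62.0
t 18.0 p [0.5244 0.1013 0.0678] r [ 3.1409e+00 -4.0000e-04 -2.9015e+00] F [-7.41  1.77 11.41] Tz [0.28 1.13 0.27] q [ 0.09 -0.01  2.02  0.    1.14 -1.72] g 0.495 62.00378894805908
```

```bash

python3 drive.py '[{"trans":[0, 0, 0.075], "rot":[0, 0, 0.6], "aperture":0.4}, {"trans":[0, 0, 0.075], "rot":[0, 0, 1.2], "aperture":0.4}, {"trans":[0, 0, 0.075], "rot":[0, 0, 1.8], "aperture":0.4}, {"trans":[0, 0, 0.075], "rot":[0, 0, 2.4], "aperture":0.4}, {"trans":[0, 0, 0.075], "rot":[0, 0, 3], "aperture":0.4}]'
python3 go.py
```

```text
clock: 18.5
ee_pos: [0.5244, 0.1017, 0.0669]
ee_rot: [3.141, -0.001, 2.781]
wrist_force: [-9.1, 3.6, 14.6]
gripper_width: 0.5
grasp_force: 62.1
t 18.5 p [0.5244 0.1017 0.0669] r [ 3.1408e+00 -1.2000e-03  2.7810e+00] F [-9.11  3.57 14.59] Tz [0.43 1.48 0.29] q [ 0.09 -0.01  2.02  0.    1.14 -1.12] g 0.5 62.09972262382507
```

```bash
cat > pt.py <<'E'
from h import *
K=np.array([.524,.101]);a=.1125;y=np.array([-np.sin(a),np.cos(a)]);x=np.array([y[1],-y[0]])
for n in("top","side"):
    d=robot.snapshot(n); v,u=np.mgrid[0:420,0:560]
    h=cv2.cvtColor(d["color"],cv2.COLOR_RGB2HSV).astype(int)
    H,S,V=h[...,0],h[...,1],h[...,2]
    for nm,m in(("red",((H<6)|(H>172))&(S>110)&(V>70)),("yel",(H>20)&(H<34)&(S>120)&(V>70))):
        X=at=None; w=[]
        pc=proj(d,[.519,.16,.083]); m=m&(abs(u-pc[0])<45)&(abs(v-pc[1])<45)
        for p in zip(u[m],v[m]):
            q=at_z(d,*p,.083)[:2]-K; s,t=q@y*1000-78,q@x*1000
            if abs(t)<22 and -45<s<35: w.append((s,t))
        if w: w=np.array(w); print(n,nm,len(w),"y",w.min(0)[0].round(1),np.median(w[:,0]).round(1),w.max(0)[0].round(1),"x",w[:,1].min().round(1),w[:,1].max().round(1))
E
python3 pt.py
python3 drive.py '[{"rot":[0, 0, 0.6], "aperture":0.4}, {"rot":[0, 0, 1.2], "aperture":0.4}, {"rot":[0, 0, 1.8], "aperture":0.4}, {"rot":[0, 0, 2.4], "aperture":0.4}, {"rot":[0, 0, 3], "aperture":0.4}]'
python3 go.py; python3 pt.py
```

```text
top red 24 y -18.5 -16.4 -14.6 x -19.2 12.4
top yel 20 y 1.9 9.9 17.8 x -1.1 5.0
side red 22 y -19.1 -17.7 -16.5 x -20.7 20.2
side yel 46 y -5.1 9.7 21.7 x -3.5 5.0
clock: 19.1
ee_pos: [0.5246, 0.102, 0.067]
ee_rot: [3.141, -0.002, 2.181]
wrist_force: [-7.4, 3.7, 15.0]
gripper_width: 0.496
grasp_force: 62.2
t 19.1 p [0.5246 0.102  0.067 ] r [ 3.1409e+00 -1.7000e-03  2.1809e+00] F [-7.4  3.7 15. ] Tz [0.68 1.53 0.28] q [ 0.09 -0.01  2.02  0.    1.14 -0.52] g 0.496 62.20159292221069
top red 26 y -12.3 -10.1 -8.4 x -20.8 15.3
top yel 15 y 6.8 13.3 17.8 x -1.3 4.2
side red 25 y -13.1 -11.8 -9.6 x -21.6 21.3
side yel 36 y 0.2 11.1 21.7 x -3.2 4.3
```

The knob is driving: the band moves 6 mm per 0.6 rad and the pointer is 13.7 mm along. Continue.

```bash

python3 drive.py '[{"rot":[0, 0, 0.6], "aperture":0.4}, {"rot":[0, 0, 1.2], "aperture":0.4}, {"rot":[0, 0, 1.8], "aperture":0.4}, {"rot":[0, 0, 2.4], "aperture":0.4}, {"rot":[0, 0, 3], "aperture":0.4}]'
python3 go.py; python3 pt.py
python3 drive.py '[{"rot":[0, 0, 0.6], "aperture":0.4}, {"rot":[0, 0, 1.2], "aperture":0.4}, {"rot":[0, 0, 1.8], "aperture":0.4}, {"rot":[0, 0, 2.4], "aperture":0.4}, {"rot":[0, 0, 3], "aperture":0.4}]'
python3 go.py; python3 pt.py
```

```text
clock: 19.7
ee_pos: [0.525, 0.1022, 0.0671]
ee_rot: [3.141, -0.002, 1.581]
wrist_force: [-6.6, 5.4, 14.4]
gripper_width: 0.497
grasp_force: 62.2
t 19.7 p [0.525  0.1022 0.0671] r [ 3.1411e+00 -2.3000e-03  1.5808e+00] F [-6.6   5.42 14.42] Tz [0.66 1.42 0.29] q [ 0.09 -0.01  2.02  0.    1.13  0.08] g 0.497 62.16044247150421
top red 26 y -5.8 -4.2 -2.7 x -20.4 15.9
top yel 6 y 13.3 15.6 17.7 x -0.5 4.2
side red 23 y -7.1 -6.1 -4.5 x -21.9 20.4
side yel 31 y 5.7 16.3 26.8 x -2.8 4.3
clock: 20.3
ee_pos: [0.5253, 0.1021, 0.0672]
ee_rot: [-3.141, -0.003, 0.981]
wrist_force: [-6.3, 4.7, 13.5]
gripper_width: 0.497
grasp_force: 62.2
t 20.3 p [0.5253 0.1021 0.0672] r [-3.1414e+00 -2.7000e-03  9.8080e-01] F [-6.25  4.68 13.46] Tz [0.77 1.21 0.34] q [ 0.09 -0.01  2.02  0.    1.13  0.68] g 0.497 62.15618669986725
top red 27 y -0.3 1.5 3.5 x -19.8 16.3
top yel 6 y 15.3 16.6 17.8 x -0.5 4.2
side red 34 y -1.4 0.4 2.9 x -21.0 21.5
side yel 29 y 5.7 16.4 26.8 x -2.8 3.6
```

```bash

python3 drive.py '[{"trans":[0, 0, 0.025], "rot":[0, 0, 0.6], "aperture":0.4}, {"trans":[0, 0, 0.025], "rot":[0, 0, 1.2], "aperture":0.4}, {"trans":[0, 0, 0.025], "rot":[0, 0, 1.8], "aperture":0.4}, {"trans":[0, 0, 0.025], "rot":[0, 0, 2.4], "aperture":0.4}, {"trans":[0, 0, 0.025], "rot":[0, 0, 3], "aperture":0.4}]'
python3 go.py; python3 pt.py
python3 - <<'E'
from h import *
a=robot.snapshot("side");b=robot.snapshot("top")
def c(d,w,s):
    u,v=map(int,proj(d,[.518,.165,.083])); return cv2.resize(d["color"][v-w:v+w,u-w:u+w,::-1],(390,390),interpolation=cv2.INTER_CUBIC),(u-w,v-w)
A,oa=c(a,22,9);B,ob=c(b,17,9);print(oa,ob)
cv2.imwrite("pics/pt.png",cv2.hconcat([A,B]))
E
```

```text
clock: 20.9
ee_pos: [0.5257, 0.1019, 0.067]
ee_rot: [-3.141, -0.003, 0.381]
wrist_force: [-6.1, 3.3, 13.6]
gripper_width: 0.493
grasp_force: 62.2
t 20.9 p [0.5257 0.1019 0.067 ] r [-3.1407e+00 -2.7000e-03  3.8100e-01] F [-6.15  3.35 13.6 ] Tz [0.64 1.11 0.36] q [ 0.09 -0.01  2.02  0.    1.13  1.28] g 0.493 62.18419790267944
top red 16 y 5.9 7.9 11.6 x -21.6 -1.1
top yel 4 y 15.3 16.5 17.7 x 1.8 4.2
side red 17 y 4.1 6.7 7.4 x -21.6 20.6
side yel 26 y 5.8 16.3 26.8 x -2.8 4.3
(227, 250) (185, 186)
```

View pics/pt.png

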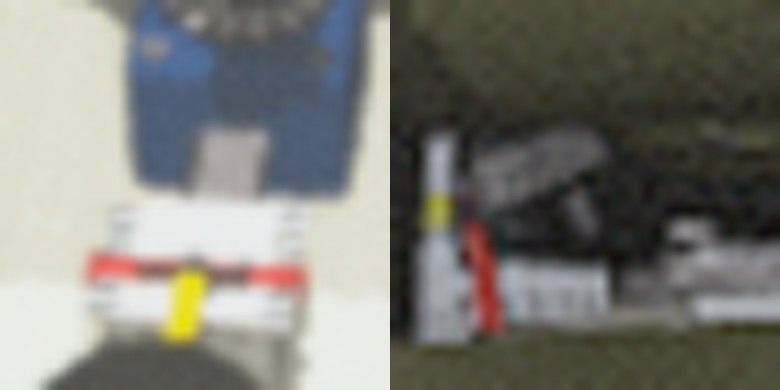

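Side crop: the red band spans rows 255–285 with its centre near 270. The pointer's yellow end is at row 273, and a dark bar lies across the band with an apex at (193,258). I'll convert these, and the first picture's rows, to positions.

```bash
python3 - <<'E'
from h import *
K=np.array([.524,.101]);a=.1125;y=np.array([-np.sin(a),np.cos(a)])
d=robot.snapshot("side")
f=lambda u,v:round(float((at_z(d,u,v,.083)[:2]-K)@y*1000-78),1)
s=390/44
print("now",{r:f(227+195/s-.5,250+r/s-.5) for r in(255,258,262,270,273,280,285,338)})
print("init",{r:f(190+238/4-.4,215+r/4-.4) for r in(208,215,222,228,232,236,280)})
d0=d["color"]
print("now cols u=249 RGB by v"); 
for v in range(274,286): print(v,f(249,v),[tuple(map(int,d0[v,u])) for u in(240,246,248,249,250,252,258)])
im=cv2.imread("pics/side1.png")[:,:,::-1]
print("init")
for v in range(265,282): print(v,f(249,v),[tuple(map(int,im[(v-215)*4+2,(u-190)*4+2])) for u in(243,247,248,249,250,251,257)])
E
```

```text
now {255: 1.2, 258: 2.1, 262: 3.3, 270: 5.6, 273: 6.5, 280: 8.6, 285: 10.1, 338: 25.5}
init {208: -31.0, 215: -26.1, 222: -21.2, 228: -17.0, 232: -14.3, 236: -11.5, 280: 17.6}
now cols u=249 RGB by v
274 -10.4 [(211, 215, 213), (234, 236, 236), (233, 235, 235), (233, 235, 235), (233, 235, 235), (234, 236, 236), (217, 220, 219)]
275 -7.7 [(191, 196, 194), (232, 236, 235), (234, 236, 235), (232, 235, 234), (234, 236, 236), (234, 236, 235), (223, 225, 224)]
276 -5.0 [(194, 199, 197), (233, 235, 234), (233, 235, 236), (232, 235, 235), (234, 236, 236), (233, 236, 235), (214, 215, 211)]
277 -2.3 [(203, 204, 202), (233, 234, 234), (229, 232, 232), (228, 231, 229), (231, 233, 233), (234, 235, 235), (215, 217, 216)]
278 0.4 [(213, 181, 179), (227, 223, 223), (207, 207, 206), (205, 206, 206), (225, 223, 222), (233, 231, 229), (212, 214, 213)]
279 3.0 [(230, 117, 114), (196, 155, 149), (158, 146, 136), (157, 146, 136), (196, 171, 168), (222, 199, 196), (218, 190, 185)]
280 5.7 [(232, 124, 113), (152, 125, 90), (167, 155, 79), (157, 145, 80), (146, 124, 101), (159, 128, 125), (231, 127, 120)]
28
[... 2099 characters left out ...]
 (231, 223, 55), (235, 227, 41), (222, 214, 66), (174, 163, 100), (171, 171, 156)]
277 -2.3 [(176, 174, 162), (213, 204, 102), (234, 225, 59), (235, 228, 46), (216, 208, 63), (157, 152, 100), (173, 172, 158)]
278 0.4 [(174, 174, 159), (223, 218, 89), (235, 227, 47), (234, 227, 48), (214, 206, 65), (142, 138, 91), (176, 175, 162)]
279 3.0 [(173, 172, 158), (228, 220, 80), (236, 228, 51), (232, 224, 42), (208, 193, 71), (134, 130, 95), (175, 175, 160)]
280 5.7 [(166, 166, 152), (230, 223, 64), (235, 228, 38), (226, 215, 51), (189, 174, 79), (126, 121, 97), (172, 171, 158)]
281 8.3 [(159, 158, 145), (233, 227, 56), (234, 226, 46), (217, 208, 59), (169, 156, 79), (119, 114, 97), (172, 172, 159)]
```

Both views agree that the spring has compressed by 10.7 mm, so the tip is about 1.5–2.4 mm short of the band centre. I'll turn a little more, unpress, release and retreat for a clear check.

```bash

python3 drive.py '[{"rot":[0, 0, 0.35], "aperture":0.4}, {"rot":[0, 0, 0.65], "aperture":0.4}, {"rot":[0, 0, 0.65], "aperture":0.4}, {"rot":[0, 0, 0.65], "aperture":0.4}]'
python3 drive.py '[{"trans":[0, 0, -0.15], "aperture":0.4}, {"trans":[0, 0, -0.3], "aperture":0.4}, {"trans":[0, 0, -0.45], "aperture":0.4}, {"trans":[0, 0, -0.45], "aperture":0.4}]'
python3 go.py
python3 drive.py '[{"aperture":0.7}, {"aperture":1}, {"aperture":1}, {"aperture":1}]'
python3 drive.py '[{"trans":[0, 0, -1], "aperture":1}, {"trans":[0, 0, -2.5], "aperture":1}, {"trans":[0, 0, -4.25], "aperture":1}, {"trans":[0, 0, -6], "aperture":1}, {"trans":[0, 0, -7], "aperture":1}]'
python3 go.py .40 -.12 .25 .2
```

```text
clock: 21.55
ee_pos: [0.5257, 0.1018, 0.067]
ee_rot: [-3.14, -0.003, 0.255]
wrist_force: [-6.6, 4.0, 14.3]
gripper_width: 0.495
grasp_force: 62.3
clock: 21.95
ee_pos: [0.5256, 0.1017, 0.0735]
ee_rot: [-3.14, -0.003, 0.255]
wrist_force: [2.6, 4.8, -0.2]
gripper_width: 0.501
grasp_force: 61.2
t 21.95 p [0.5256 0.1017 0.0735] r [-3.1403 -0.0033  0.2545] F [ 2.57  4.8  -0.23] Tz [ 0.99 -0.36  0.03] q [ 0.09 -0.02  2.02  0.    1.14  1.41] g 0.501 61.20574772357941
clock: 22.35
ee_pos: [0.5241, 0.1005, 0.0724]
ee_rot: [3.141, 0.001, 0.255]
wrist_force: [-0.5, 0.6, 0.3]
gripper_width: 0.997
grasp_force: 0.0
clock: 22.85
ee_pos: [0.5256, 0.1007, 0.2163]
ee_rot: [3.141, -0.004, 0.255]
wrist_force: [0.5, 0.1, 0.4]
gripper_width: 1.0
grasp_force: 0.0
d [-0.177   0.1819 -0.0342] rv [ 0.0009 -0.0042  0.0547]
t 22.85 p [0.5256 0.1007 0.2163] r [ 3.1406 -0.0042  0.2547] F [0.49 0.06 0.36] Tz [ 0.    0.   -0.03] q [ 0.09 -0.15  1.88 -0.    1.4   1.41] g 1.0 0.0
```

```bash

python3 drive.py '[{"trans":[-1, 1.75, -0.25], "aperture":1}, {"trans":[-2.5, 3.5, -0.5], "aperture":1}, {"trans":[-4, 5.25, -0.5], "aperture":1}, {"trans":[-5.5, 7, -0.5], "aperture":1}, {"trans":[-7, 8.75, -0.5], "aperture":1}]'
python3 - <<'E'
from h import *
K=np.array([.524,.101]);a=.1125;y=np.array([-np.sin(a),np.cos(a)]);x=np.array([y[1],-y[0]])
D=[robot.snapshot("top") for _ in range(12)]; d=D[0]
im=np.mean([q["color"] for q in D],0).astype(np.float32)
np.save("pics/topavg.npy",im)
ys=np.arange(-14,36,1.)
for t in(-16,-8,-2,0,2,4,16):
    uv=np.array([proj(d,[*(K+y*(s+78)/1000+x*t/1000),.083]) for s in ys],np.float32)
    c=cv2.remap(im,uv[:,0][None],uv[:,1][None],cv2.INTER_LINEAR)[0].astype(int)
    print("x",t); print(" ".join(f"{int(s)}:{p[0]},{p[1]},{p[2]}" for s,p in zip(ys,c) if -2<=s<=26))
E
```

```text
clock: 23.35
ee_pos: [0.4319, -0.1053, 0.2228]
ee_rot: [3.141, -0.0, 0.255]
wrist_force: [-0.1, -0.3, -1.5]
gripper_width: 0.998
grasp_force: 0.0
x -16
-2:139,141,147 -1:134,135,141 0:140,142,149 1:146,148,155 2:149,153,160 3:151,156,163 4:140,145,152 5:124,128,134 6:121,111,115 7:131,90,93 8:140,75,76 9:147,69,69 10:154,66,65 11:156,103,105 12:157,142,148 13:149,145,152 14:139,143,149 15:138,144,150 16:144,148,154 17:146,149,156 18:144,147,154 19:143,145,152 20:147,148,153 21:150,150,154 22:139,138,141 23:127,126,128 24:113,112,114 25:97,95,97 26:90,88,90
x -8
-2:156,158,165 -1:156,159,165 0:157,159,166 1:158,161,168 2:159,163,170 3:155,160,167 4:138,145,151 5:120,129,134 6:127,104,105 7:134,80,79 8:139,71,69 9:144,64,63 10:131,59,59 11:105,56,57 12:96,69,72 13:117,110,115 14:138,147,154 15:149,156,163 16:161,165,172 17:161,164,172 18:161,163,171 19:156,159,166 20:150,152,159 21:139,141,147 22:120,121,126 23:105,106,108 24:93,94,95 25:83,84,83 26:82,83,82
x -2
-2:156,158,165 -1:156,158,165 0:157,159,166 1:157,160,167 2:158,161,168 3:155,160,167 4:150,157,163 5:147,147,150 6:146,125,
[... 1193 characters left out ...]
:149,131,136 7:139,107,110 8:124,77,79 9:107,58,59 10:88,53,57 11:69,51,57 12:75,65,60 13:81,79,62 14:108,108,67 15:136,138,73 16:150,153,80 17:157,159,85 18:160,163,90 19:160,163,92 20:159,161,93 21:153,156,89 22:148,150,86 23:144,147,83 24:142,144,81 25:142,144,81 26:143,145,81
x 16
-2:156,158,165 -1:159,162,168 0:159,161,168 1:158,161,168 2:156,159,166 3:153,158,165 4:145,149,156 5:132,134,140 6:127,117,121 7:134,95,98 8:141,73,74 9:146,70,69 10:150,66,65 11:150,97,99 12:150,129,135 13:147,143,150 14:143,146,153 15:144,149,156 16:148,152,159 17:152,155,162 18:154,157,163 19:157,159,165 20:157,159,165 21:157,159,164 22:158,159,165 23:158,160,166 24:158,160,167 25:160,162,169 26:159,162,169
```

The top view (12-frame average) puts the band at y 6.2–11.2 with centre 8.8. The black tip runs from about 9 (its end) to 13.5. I'll cross-check with an averaged side view.

```bash

python3 - <<'E'
from h import *
K=np.array([.524,.101]);a=.1125;y=np.array([-np.sin(a),np.cos(a)]);x=np.array([y[1],-y[0]])
D=[robot.snapshot("side") for _ in range(12)]; d=D[0]
im=np.mean([q["color"] for q in D],0).astype(np.float32)
ys=np.arange(-6,26,1.)
for t in(-16,-10,-2,0,2,4,10,16):
    uv=np.array([proj(d,[*(K+y*(s+78)/1000+x*t/1000),.083]) for s in ys],np.float32)
    c=cv2.remap(im,uv[:,0][None],uv[:,1][None],cv2.INTER_LINEAR)[0].astype(int)
    print("x",t); print(" ".join(f"{int(s)}:{p[0]},{p[1]},{p[2]}" for s,p in zip(ys,c)))
k=np.median([q["depth"] for q in D],0)
print("depth z along pointer x=1 & scale x=12")
for t in(1,-12):
    o=[]
    for s in range(-4,30,3):
        u,v=proj(d,[*(K+y*(s+78)/1000+x*t/1000),.083]); u,v=round(u),round(v)
        X=d["R"].T@(np.array([(u-d["cx"])/d["fx"],(v-d["cy"])/d["fy"],1])*k[v,u]-d["t"]); o.append((s,((X[:2]-K)@y*1000-78).round(1),(X[2]*1000).round(1)))
    print(t,o)
d=robot.snapshot("top"); k=np.median([robot.snapshot("top")["depth"] for _ in range(8)],0)
for t in(1,-12):
    o=[]
    for s in range(-4,30,3):
        u,v=proj(d,[*(K+y*(s+78)/1000+x*t/1000),.083]); u,v=round(u),round(v)
        X=d["R"].T@(np.array([(u-d["cx"])/d["fx"],(v-d["cy"])/d["fy"],1])*k[v,u]-d["t"]); o.append((s,(X[2]*1000).round(1)))
    print("top",t,o)
E
```

```text
x -16
-6:215,218,218 -5:218,222,221 -4:222,225,224 -3:222,225,225 -2:221,224,223 -1:221,223,222 0:224,223,222 1:227,222,221 2:229,216,215 3:230,195,192 4:230,174,170 5:231,154,148 6:231,133,127 7:231,113,105 8:227,128,121 9:223,145,140 10:221,165,161 11:222,188,185 12:223,211,210 13:222,219,218 14:219,220,219 15:218,221,220 16:219,222,221 17:220,223,222 18:218,221,219 19:213,216,213 20:209,212,207 21:198,199,193 22:185,185,177 23:174,173,163 24:167,165,154 25:158,157,145
x -10
-6:234,237,236 -5:234,237,236 -4:234,237,236 -3:234,236,236 -2:234,236,236 -1:233,236,235 0:232,233,233 1:229,229,229 2:226,226,225 3:212,205,203 4:193,179,177 5:174,153,150 6:165,135,130 7:156,116,111 8:157,115,109 9:169,135,130 10:181,155,151 11:196,180,177 12:212,205,203 13:226,227,226 14:229,231,230 15:233,235,234 16:234,236,235 17:234,236,235 18:233,236,235 19:231,233,233 20:229,231,230 21:222,224,222 22:211,212,207 23:200,199,191 24:190,190,179 25:183,182,169
x -2
-6:234,236,236 -5:234,236,236 -4:234,236,236 -3:233,236,236 -2:232,235,235 -1:231,234,233 0:229,232,232 1:224,227,226 2:217,220,219 3:207,210,2
[... 3578 characters left out ...]
at64(20.9), np.float64(80.8)), (26, np.float64(20.2), np.float64(77.5)), (29, np.float64(20.1), np.float64(74.6))]
top 1 [(-4, np.float64(81.6)), (-1, np.float64(83.2)), (2, np.float64(80.8)), (5, np.float64(80.4)), (8, np.float64(87.0)), (11, np.float64(88.2)), (14, np.float64(88.0)), (17, np.float64(87.8)), (20, np.float64(87.7)), (23, np.float64(87.2)), (26, np.float64(88.6)), (29, np.float64(86.2))]
top -12 [(-4, np.float64(81.6)), (-1, np.float64(81.6)), (2, np.float64(82.2)), (5, np.float64(81.3)), (8, np.float64(82.7)), (11, np.float64(81.2)), (14, np.float64(81.2)), (17, np.float64(81.9)), (20, np.float64(81.9)), (23, np.float64(46.3)), (26, np.float64(53.6)), (29, np.float64(44.5))]
```

Correcting for the pointer's height (0.088), both views agree. The tip end is about 0.5 mm past the band centre and the middle of the black tip is about 1.6 mm short of it, so either reading is inside the band. The lid top at 0.103 shows the jar upright, and the robot is clear, so I'm handing in.

```bash
python3 -c "
from plant import robot
print(robot.close_job())"
```

```text
the job is handed in; nothing more can be done
None
```

I stood the red jar upright on the platform, let go, and clamped it into the V stop in one press of the knob; the pointer is inside the red band, about 0.5 mm from centre, and I handed the job in at about 25 s with the arm clear and no verdict shown.

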